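# Set up a titration: stirrer back under the burette, flask onto its plate

## Task

Get the titration ready. First work the heavy stirrer back along the bench - its knobs must not be pushed, so walk it by the left and right corners of its front face - until its round plate is centred below the burette tip and its case stands square to the stand. Then pick up the large conical flask and set it down gently, upright in the middle of the plate with its mouth under the burette tip, and let go, keeping the flask and yourself clear of the burette and its stand and leaving the other glassware where it is.

Things in the scene. Friction and masses are not known exactly. Their poses are not given: they have to be found in the camera images.
- stand: Retort stand, fixed to the bench. Its origin lies on the bench plumb below the burette tip; x points from there back towards the stand's rod, z up. A grey base plate 130 (x) x 210 (y) x 12 mm high has its front edge at x = +94 mm and its rod (12 mm thick, 810 mm tall) at x = +141 mm; two clamps at heights 640 and 750 mm reach forward from the rod to hold the burette at x = y = 0. Below 620 mm there is nothing in front of the rod but the burette.
- burette: Glass burette, fixed upright in the stand's clamps, axis on the stand's z axis: thin tip from height 280 to 335 mm (at most 8 mm thick), stopcock at height 345 mm reaching 30 mm to +y, 22 mm to -y and 10 mm to each side in x, tube 12 mm thick from there to 842 mm. Same origin and axes as the stand. Fragile.
- burette_tip (a point): Lower end of the burette, 280 mm above the bench.
- stirrer: Heavy hotplate stirrer (about 1.2 to 1.9 kg), loose on four rubber feet. Origin on the bench below the centre of its round plate; x points to its back, y to its left, z up. White case 165 (x) x 160 (y) mm, from x = -95 mm (front face) to x = +70 mm (back), heights 5 to 59 mm. It needs about 6 to 13 N to slide and stops at once when the push stops. In its place its back comes 24 mm short of the stand's base plate.
- plate_centre (a point): Centre of the top of the stirrer's round metal plate, 85 mm above the bench; the plate is 110 mm in diameter, 12 mm thick and raised 26 mm over the case.
- corner_left (a point): Where to push on the left of the front face: 95 mm in front of the plate's axis, 66 mm left of the middle, 32 mm above the bench. The flat face runs from 43 mm to 80 mm off the middle here.
- corner_right (a point): The same on the right. Pushing at one corner turns the stirrer about a point near its other side; a pushing fingertip also carries the face a little sideways by friction.
- knobs: The two black control knobs on the front face, origin and axes of the stirrer: 27 mm in diameter, centred 29 mm left and right of the middle and 33 mm above the bench, standing out 15 mm from the face.
- flask_centre (a point): Large conical glass flask, 145 mm tall, open, 0.14 to 0.24 kg, loose: flat base 85 mm in diameter, straight cone up to the neck, neck 34 mm in diameter from 98 to 141 mm above the base, rim 38 mm in diameter on top (141 to 145 mm). This point is on its axis half-way up (72.5 mm above the base); z is its axis. It is best gripped across the neck, about 115 mm above the base.
- flask_mouth (a point): Centre of the flask's mouth, on its axis 145 mm above the base; the bore is 28 mm wide.
- flask_base (a point): Centre of the flask's base.
- flask: The large conical flask as a whole; origin at the centre of its base.
- small_flask: Bystander: small conical flask, 62 mm base, 100 mm tall (origins of the bystanders lie at the centre of their underside).
- amber_bottle: Bystander: brown glass bottle with black cap, 60 mm in diameter, 125 mm tall.
- beaker: Bystander: glass beaker, 70 mm in diameter, 95 mm tall.
- cylinder: Bystander: measuring cylinder, 60 mm foot, 27 mm tube, 195 mm tall.
- wash_bottle: Bystander: white wash bottle, 70 mm in diameter, 195 mm tall with a bent spout.
- vol_flask: Bystander: long-necked volumetric flask with stopper, 76 mm in diameter, 214 mm tall.
- dish: Bystander: white porcelain dish, 80 mm in diameter, 30 mm tall.
- weigh_bottle: Bystander: weighing bottle, 38 mm in diameter, 52 mm tall.

How it is judged:
By the outcome, as a careful person would: the job done as asked, in the order asked, and still so for the second after the job is handed in, with the robot touching nothing.
It also fails if it takes over 72 s, if anything falls off the work surface, if the arm or the gripper's body presses on something with over 40 N, if the wrist force passes 120 N, or if a joint passes its speed limit or range.

## Robot

A 6-joint arm with a two-finger parallel gripper is mounted at the origin on the work surface. World frame = base frame: x ahead of the robot, y to its left, z up, the work surface at z = 0. Lengths are in mm, angles in rad, forces in N, time in s.
With the tool pointing down it reaches from about 350 to 975 mm from the base axis. Payload 7.1 kg.
Tool frame: the origin (TCP) lies at the very end of the fingers, on their centre line; the grasp point (between the pads) lies 19 mm behind it (ctrl.grasp_offset is the distance from the TCP to the grasp point, in mm); z points along the fingers, y is the line along which they close (so a half turn about z gives the same grasp; the last joint's range is limited). The gripper opens to 88 mm and grips with 3 to 60 N. Pads are 20 mm wide; open, the fingers measure 115 mm over their backs; the gripper's body (75 mm by 178 mm) begins 61 mm behind the grasp point.
Start: joints at [-1.279, 0.423, 1.63, -0, 1.089, -0.019], TCP at [191.155, -595.033, 222.675] pointing down, gripper open.
Joint ranges: [-3, 3], [-0.9, 2.11], [0.09, 2.58], [-1.31, 4.45], [0.11, 2.69], [-2.54, 2.54]. Speed limits (rad/s): [2.39, 2.39, 3.01, 3.14, 3.14, 3.14].

## Interface

Orientations are given as a rotation vector (axis times angle).
In Python, from workcell import ctrl, viewer, ticket, models gives the robot as it stands.
- The arm moves only by the tool play_rows, never from a script. Its arguments are lists of equal length, an entry for each row: "dp": the shift along the world's x, y, z in mm, a list of three; "yaw": the turn about the world's z in degrees. In form: {"dp": [[tx, ty, tz], ...], "yaw": [yaw, ...]}. A call has 1 to 8 rows; each row shifts and turns the commanded pose from where the row before left it; what a row does not reach is not made up. A row lasts 1/12 s, in which the tool goes at most 41.7 mm and 7.16 degrees, less where a joint would pass 70% of its speed; a pose out of reach is approached as far as the arm can. A call is refused whole if a number of a shift passes 41.7 or a number of a turn 7.16, either way. A call with a gripper value outside its range is refused whole. "gripper" is the closure, from 0 (fully open) to 1 (shut), set as the call begins (left out, the last holds). The fingers move at their own pace and stop on an object; the grip force is fixed at half the most. Time passes only in rows, so rows that do not move let the fingers close. It gives the time, the measured TCP pose, the force, the opening and the grip force at its end, in the units of the state.
- ctrl.get_obs(): the state, without advancing time (a new reading comes with each control period).
- viewer.get_image(name): name is "side" or "top"; returns a dict with "pixels" (420x560x3 uint8, red, green, blue), "range_z" (420x560 float32, mm along the optical axis (not along the pixel's ray), 0 where there is no reading), "fx", "fy", "cx", "cy" (pixels), "T" (4x4, takes a point from camera to world coordinates). Camera axes: x right, y up, looking along -z (the intrinsics and any distortion apply to the point x, -y, -z); pixel columns grow to the right and rows downward; lengths in mm; the calibration is good to about 2 mm. A picture is of the moment at which its call begins.
- ticket.close_job(): hands the job in; it is judged then, once.
Trained networks look in a picture, given as the dict that the camera call returned (one of the last four; its "shot" number tells which), for a name from the list of things; names that differ only in an ending like _2 or _b are one class to them, and where a whole thing is asked for, a point or a joint stands for the part that bears it (a point fixed in the world has none). Each returns a list of dicts, best first, with "conf" (0 to 1); they miss things now and then, are a little off and sometimes report something else, mostly with a low value. They report only what shows in the picture. A call takes as long as a camera call.
- models.look_for(picture, name): "bbox" ([centre column, centre row, width, height] in pixels, round what is visible of it).
- models.landmark_of(picture, name): "location" ([column, row] in pixels: a listed point, or the origin of a listed thing).
The state is a dict: "t": time; "qpos": joint angles; "qvel": joint speeds; "joint_torque": joint torques, N m; "ee_pos": TCP position; "orientation": TCP orientation; "ft_force": force on the tool from outside, world axes, zero at the start; "moment": the same for the moment, N m; "width": finger opening in mm; "grasp_force": force on a finger pad.
Only numpy, scipy, OpenCV 4.12 (cv2) and the standard library are available. Lean on these libraries where they do the work, as an engineer would, in place of code of your own. Each camera call takes 0.05 s, during which the arm holds its last target. There are 200 camera calls.

## Working session

There is one attempt and no reset: what is moved stays moved. The work goes in short steps, Python scripts to look and compute and a tool call to move; the robot and the scene stay as the last step left them, time stands still between calls to the robot, and variables do not carry over. Pictures are saved under pics/ and viewed, at most 10 in all, crops included, and the job is handed in when it is done.

Besides the shell and the picture viewer there is one more tool, called after ">>>" as a command line: name --pt "numbers of a row" for each row, then --argument value for the rest. play_rows: Moves the arm, as the interface text tells. Its arguments: {"type":"object","properties":{"dp":{"type":"array"},"yaw":{"type":"array"},"gripper":{"type":"number"}},"required":["dp","yaw"]}

```bash
mkdir -p pics
cat > h.py <<'E'
import numpy as np, cv2
from workcell import ctrl, viewer, ticket, models
def ray(p,c,r):
    d=np.array([(c-p["cx"])/p["fx"],-(r-p["cy"])/p["fy"],-1.0]); T=np.array(p["T"]); return T[:3,:3]@d,T[:3,3]
def at_z(p,c,r,z):
    d,o=ray(p,c,r); return o+d*(z-o[2])/d[2]
def at_depth(p,c,r):
    d,o=ray(p,c,r); return o+d*p["range_z"][int(round(r)),int(round(c))]
def proj(p,P):
    T=np.array(p["T"]); q=T[:3,:3].T@(np.asarray(P,float)-T[:3,3]); return p["cx"]-p["fx"]*q[0]/q[2],p["cy"]+p["fy"]*q[1]/q[2]
def save(p,n): cv2.imwrite("pics/"+n,p["pixels"][:,:,::-1])
E
python3 - <<'E'
from h import *
np.set_printoptions(precision=1,suppress=True)
Z=dict(stand=0,burette_tip=280,stirrer=0,plate_centre=85,corner_left=32,corner_right=32,flask_centre=72.5,flask_mouth=145,flask_base=0,small_flask=0,amber_bottle=0,beaker=0,cylinder=0,wash_bottle=0,vol_flask=0,dish=0,weigh_bottle=0)
ps=[]
for n in("top","side"):
    p=viewer.get_image(n); save(p,n+"0.png"); print(n,p["fx"],p["cx"],p["cy"],[k for k in p],np.array(p["T"]))
    for k,z in Z.items():
        for r in models.landmark_of(p,k)[:2]:
            c,w=r["location"]; print(k,round(r["conf"],2),np.array([c,w]),at_z(p,c,w,z))
E
```

```text
top 440.9915499229513 277.2510631486352 207.3581075158961 ['pixels', 'range_z', 'fx', 'fy', 'cx', 'cy', 'T', 'shot'] [[  -0.     1.    -0.1  465.7]
 [  -1.    -0.    -0.   -92. ]
 [  -0.     0.1    1.  1514.2]
 [   0.     0.     0.     1. ]]
stand 0.33 [253.2 211. ] [537.2  14.6   0. ]
burette_tip 0.16 [257.8 209.3] [528.7 -18.  280. ]
stirrer 0.76 [255.8 208.8] [544.7   5.7   0. ]
stirrer 0.69 [422.4 264.2] [ 355.6 -561.2    0. ]
plate_centre 0.65 [140.3 179.7] [636.2 378.9  85. ]
plate_centre 0.59 [252.  205.1] [552.4  12.6  85. ]
corner_left 0.89 [241.2 234.8] [455.7  52.5  32. ]
corner_right 0.72 [332.1 150.8] [ 739.3 -254.4   32. ]
flask_centre 0.62 [342.7 238.3] [ 444.5 -282.3   72.5]
flask_mouth 0.96 [344.9 238.3] [ 445.5 -279.5  145. ]
flask_base 0.64 [347.4 237.5] [ 446.1 -307.9    0. ]
flask_base 0.61 [340.4 235.7] [ 452.3 -284.1    0. ]
small_flask 0.69 [168.1 153. ] [739.4 311.3   0. ]
small_flask 0.54 [161. 225.] [489.3 332.6   0. ]
amber_bottle 0.76 [140.3 175.6] [660.6 407.1   0. ]
beaker 0.65 [370.2 173.2] [ 667.  -388.2    0. ]
beaker 0.29 [341.8 237.3] [ 446.8 -288.
[... 961 characters left out ...]
.2 -458.1   72.5]
flask_centre 0.64 [266.9 284.7] [ 441.4 -297.8   72.5]
flask_mouth 0.6 [268.9 264.8] [ 443.2 -305.7  145. ]
flask_mouth 0.31 [267.  303.5] [ 394.3 -430.9  145. ]
flask_base 0.94 [268.1 303.6] [ 446.9 -293.8   -0. ]
small_flask 0.53 [224.5 186.5] [494.8 315.1   0. ]
amber_bottle 0.91 [259.8 166. ] [664.1 417.6   0. ]
cylinder 0.79 [276.9 394.7] [ 371.8 -564.5    0. ]
cylinder 0.25 [264.4 303.2] [ 438.1 -289.2    0. ]
wash_bottle 0.62 [291.3 176.9] [749.3 302.    0. ]
wash_bottle 0.3 [265.1 304.5] [ 438.3 -294.3    0. ]
vol_flask 0.68 [364.9 270.3] [ 756.1 -258.1   -0. ]
weigh_bottle 0.66 [238.5 293.6] [ 383.5 -231.8    0. ]
weigh_bottle 0.46 [259.3 166.2] [661.7 416.7   0. ]
```

View pics/top0.png

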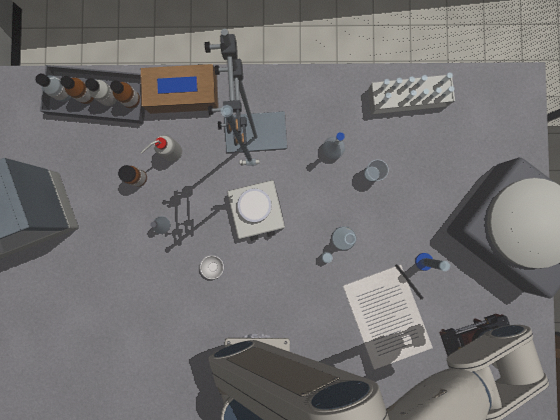

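View pics/side0.png

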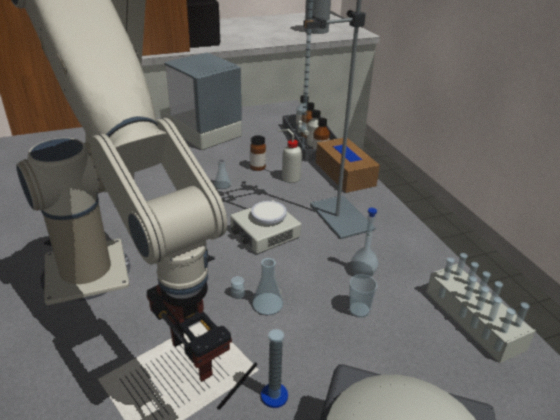

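The top view shows the stirrer at about (256,210), turned roughly 10°. The stand base is at (257,132), the large flask at (343,238) and the weighing bottle beside it at (327,259). In the side view the burette tip is at (304,149) and the flask at (268,290). Next I'll fit the stirrer and stand base from depth.

```bash
cat >> h.py <<'E'
def cloud(p):
    r,c=np.mgrid[0:420,0:560]; d=np.stack([(c-p["cx"])/p["fx"],-(r-p["cy"])/p["fy"],-np.ones(c.shape)],-1)*p["range_z"][...,None]
    T=np.array(p["T"]); P=d@T[:3,:3].T+T[:3,3]; P[p["range_z"]<=0]=np.nan; return P
def rect(P,m):
    n,l,s,_=cv2.connectedComponentsWithStats(m.astype(np.uint8)); i=1+np.argmax(s[1:,4]); q=P[l==i][:,:3]
    return q,cv2.minAreaRect(q[:,:2].astype(np.float32))
def stir(P,box):
    x0,x1,y0,y1=box
    b=(P[...,0]>x0)&(P[...,0]<x1)&(P[...,1]>y0)&(P[...,1]<y1)
    q,r=rect(P,b&(P[...,2]>40)); print("case",r,len(q),np.nanmedian(q[:,2]))
    q,r=rect(P,b&(P[...,2]>75)&(P[...,2]<120)); print("plate",r,len(q),np.median(q[:,2]),q.mean(0))
E
python3 - <<'E'
from h import *
p=viewer.get_image("top"); P=cloud(p)
stir(P,(420,680,-110,120))
b=(P[...,0]>690)&(P[...,0]<950)&(P[...,1]>-160)&(P[...,1]<140)
q,r=rect(P,b&(P[...,2]>7)&(P[...,2]<25)); print("base",r,len(q),np.median(q[:,2]))
q2=P[(P[...,0]>300)&(P[...,0]<420)&(P[...,1]>0)&(P[...,1]<100)]; print("bench z",np.nanmedian(q2[:,2]),np.nanstd(q2[:,2]))
im=p["pixels"]; cr=cv2.resize(im[90:260,190:310],None,fx=4,fy=3.5*8/7,interpolation=cv2.INTER_CUBIC)[:600]
cr=cv2.resize(im[100:250,190:310],None,fx=4,fy=4,interpolation=cv2.INTER_CUBIC); cv2.imwrite("pics/crop1.png",cr[:,:,::-1])
print("dir flask",[np.round(at_z(p,*x["location"],145),1) for x in models.landmark_of(p,"flask_mouth")[:1]])
for z in (40,60,100,141): 
    b=(P[...,0]>390)&(P[...,0]<510)&(P[...,1]>-350)&(P[...,1]<-230)&(P[...,2]>z); print(z,b.sum(),P[b].mean(0))
E
```

```text
case ((533.0350952148438, 0.818756103515625), (180.6859588623047, 161.9530792236328), 13.307085990905762) 2452 61.80771861087601
plate ((552.9818725585938, 4.647441864013672), (104.76014709472656, 107.51900482177734), 0.03677413985133171) 885 86.00932009149528 [552.82062512   5.33038699  85.98015633]
base ((814.6224975585938, -23.435943603515625), (134.74404907226562, 151.51744079589844), 4.772288799285889) 1346 12.941660425710097
bench z 0.6986010440864447 3.4362122678706344
dir flask [array([ 446.8, -288.1,  145. ])]
40 283 [ 444.57168459 -285.89178905   86.00094627]
60 189 [ 444.84849333 -288.00952158  104.04703333]
100 86 [ 444.85130734 -293.99281897  136.08029922]
141 54 [ 445.32883954 -293.26428858  146.07688223]
```

View pics/crop1.png

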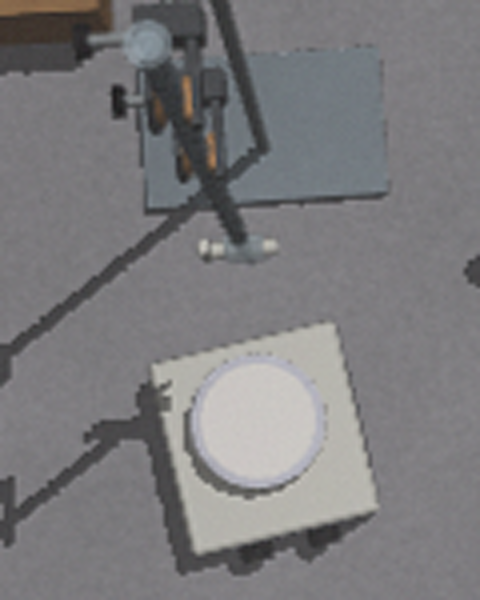

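Run:
```python
from h import *
np.set_printoptions(precision=1,suppress=True)
p=viewer.get_image("top")
f=lambda u,v,z:at_z(p,(u+.5)/4+190-.5,(v+.5)/4+100-.5,z)
fl,fr,br=f(147,210,12),f(388,192,12),f(380,47,12); print(fl,fr,br)
d=fl-fr; yaw=np.arctan2(-d[0],d[1]); print("yaw front",np.degrees(yaw),np.linalg.norm(d)); e=br-fr; print("yaw side",np.degrees(np.arctan2(e[1],e[0])),np.linalg.norm(e))
R=lambda a:np.array([np.cos(a),np.sin(a)])
for a in (yaw,): print("origin from base",(fl+fr)[:2]/2-94*R(a), br[:2]-(224*R(a)+105*np.array([np.sin(a),-np.cos(a)])))
a,b=f(201,248,345),f(278,244,345); print("stopcock",a,b,a+(b-a)*30/52)
P=cloud(p)
# line fits on edges of base front edge
b=(P[...,2]>7)&(P[...,2]<20)&(P[...,0]>690)&(P[...,0]<950)
xs=[];ys=[]
for c in range(232,285):
    rr=np.where(b[120:165,c])[0]
    if len(rr): q=P[120+rr.max(),c]; xs.append(q[1]); ys.append(q[0])
print(np.polyfit(xs,ys,1),np.degrees(np.arctan(-np.polyfit(xs,ys,1)[0])))
cn=[(152,368),(333,323),(377,508),(197,555)]
c=[f(u,v,59) for u,v in cn]; print(np.array(c))
d=c[3]-c[2]; print("front yaw",np.degrees(np.arctan2(-d[0],d[1]))); d=c[0]-c[1]; print("back",np.degrees(np.arctan2(-d[0],d[1]))); d=c[0]-c[3];print("left",np.degrees(np.arctan2(d[1],d[0])));d=c[1]-c[2];print("right",np.degrees(np.arctan2(d[1],d[0])))
print("plate",f(258,420,85))
```

```text
[739.6 106.7  12. ] [ 754.5 -100.6   12. ] [880.8 -93.9  12. ]
yaw front 4.112196707255684 207.91690868095088
yaw side 3.035727318632415 126.50898139978639
origin from base [653.3  -3.7] [649.9  -5.3]
stopcock [653.1  26.4 345. ] [655.7 -25.2 345. ] [654.6  -3.4 345. ]
[ -0.1 741. ] 4.287095054013079
[[598.8  95.6  59. ]
 [636.  -54.6  59. ]
 [482.7 -90.9  59. ]
 [444.1  57.5  59. ]]
front yaw 14.584645206421067
back 13.900934657435172
left 13.816976235660587
right 13.31745739188248
plate [553.9   5.7  85. ]
```

Run:
```python
from h import *
from scipy.spatial.transform import Rotation as Ro
np.set_printoptions(precision=2,suppress=True)
o=ctrl.get_obs(); R=Ro.from_rotvec(o["orientation"]).as_matrix(); print(o["t"],o["ee_pos"],R,o["width"])
for n in("side","top"):
    P=cloud(viewer.get_image(n)).reshape(-1,3); q=(P-o["ee_pos"])@R; h=-q[:,2]
    for a in range(0,460,20):
        m=(h>a)&(h<a+20)&(np.hypot(q[:,0],q[:,1])<130)&(P[:,2]>215)
        if m.sum()>5: print(n,a,m.sum(),"x",np.percentile(q[m,0],[1,99]),"y",np.percentile(q[m,1],[1,99]))
```

```text
1.95 [ 191.17 -595.04  222.67] [[ 0.95  0.31  0.  ]
 [ 0.31 -0.95  0.  ]
 [ 0.   -0.   -1.  ]] 87.8084246573043
side 0 149 x [-12.56  10.27] y [-51.88  53.57]
side 20 148 x [-12.74   9.98] y [-52.67  55.32]
side 40 57 x [-12.53   8.84] y [-51.48  56.71]
side 60 21 x [-14.23  -3.55] y [-48.18 -43.72]
side 80 549 x [-34.41  30.37] y [-76.78  81.9 ]
side 100 640 x [-34.28  29.13] y [-79.73  89.26]
side 120 1407 x [-33.19  29.61] y [-84.39  89.21]
side 140 104 x [-20.63  22.17] y [ 2.94 18.58]
side 160 337 x [-38.02  29.71] y [-36.76  37.82]
side 180 284 x [-39.28  26.3 ] y [-7.24 39.34]
side 200 528 x [-40.14  30.27] y [-9.78 40.75]
side 220 512 x [-38.39  32.54] y [-8.23 38.65]
side 240 472 x [-38.11  37.29] y [-0.4  38.49]
side 260 620 x [-61.97  41.77] y [-11.43  40.89]
side 280 658 x [-63.17  54.62] y [-57.16  45.3 ]
side 300 1235 x [-63.39  55.35] y [-94.03  47.45]
side 320 1884 x [-63.1   55.78] y [-115.84   45.2 ]
side 340 2922 x [-61.75  55.86] y [-127.37   33.93]
side 360 1495 x [-59.69  57.58] y [-118.7     3.03]
side 380 1261 x [-59.07  58.45] y [-111.07  -38.33]
side 400 139
[... 325 characters left out ...]
1  33.88] y [-88.45  83.45]
top 120 448 x [-14.4   33.34] y [-88.77  87.13]
top 140 20 x [ 2.71 30.01] y [-41.   -14.18]
top 160 124 x [13.39 37.58] y [-41.2   15.67]
top 180 24 x [24.22 39.03] y [-27.99  16.72]
top 200 34 x [31.49 40.69] y [-23.72   9.77]
top 260 39 x [-24.47  62.35] y [-36.58  24.35]
top 280 157 x [-42.93  63.31] y [-63.77  41.23]
top 300 333 x [-42.83  63.44] y [-97.94  43.72]
top 320 712 x [-46.34  63.02] y [-107.7    39.59]
top 340 1651 x [-55.76  62.1 ] y [-103.47   30.05]
top 360 597 x [-57.36  62.23] y [-109.92    3.2 ]
top 380 476 x [-57.26  62.29] y [-112.45  -37.93]
top 400 782 x [-55.54  61.86] y [-122.73  -81.19]
top 420 172 x [-23.88  31.43] y [-129.26 -109.46]
```

>>> play_rows --pt "0 0 30" --pt "0 30 20" --pt "0 40 0" --pt "0 41 0" --pt "0 41 0" --pt "0 41 0" --pt "0 41 0" --pt "0 41 0" --yaw '[0,0,0,0,0,0,0,0]' --gripper 1

```text
t: 2.72
ee_pos: [190.8, -318.2, 272.6]
orientation: [3.104, 0.485, 0.0]
ft_force: [0.5, 0.3, -0.5]
width: 37.6
grasp_force: 0.0
```

>>> play_rows --pt "41 0 0" --pt "41 0 0" --pt "41 0 0" --pt "41 0 0" --pt "45 0 0" --yaw '[0,0,0,0,-4]' --gripper 1

```text
refused, shift out of range in row 5
```

>>> play_rows --pt "41 0 0" --pt "41 10 0" --pt "41 30 0" --pt "41 40 0" --pt "41 40 0" --pt "10 41 0" --pt "3 41 0" --pt "0 41 -20" --yaw '[0,0,0,0,0,0,0,-4]'

```text
t: 3.38
ee_pos: [381.4, -107.0, 256.7]
orientation: [3.116, 0.378, 0.009]
ft_force: [1.6, -0.7, 0.4]
width: 0.7
grasp_force: 0.0
```

>>> play_rows --pt "0 41 -30" --pt "0 41 -41" --pt "0 30 -41" --pt "0 0 -41" --pt "0 0 -41" --pt "0 0 -30" --pt "0 0 0" --yaw '[0,0,0,0,0,0,0]'

```text
t: 3.97
ee_pos: [375.1, -20.2, 50.3]
orientation: [-3.117, -0.378, 0.015]
ft_force: [-1.3, 0.5, 0.5]
width: 0.5
grasp_force: 0.0
```

>>> play_rows --pt "5 30 -10" --pt "10 32 -10" --pt "10 1 -8" --pt "10 0 0" --pt "0 0 0" --yaw '[0,0,0,0,0]'

```text
t: 4.38
ee_pos: [417.1, 42.5, 28.2]
orientation: [3.118, 0.379, 0.006]
ft_force: [0.8, -0.1, 0.1]
width: 0.8
grasp_force: 0.0
```

>>> play_rows --pt "10 0 -4" --pt "6 0 0" --pt "6 0 0" --pt "6 0 0" --pt "6 0 0" --pt "6 0 0" --pt "0 0 0" --yaw '[0,0,0,0,0,0,0]'

```text
t: 4.97
ee_pos: [449.8, 41.6, 22.2]
orientation: [-3.118, -0.375, 0.013]
ft_force: [-7.7, 2.6, -4.0]
width: 0.3
grasp_force: 3.4
```

```bash
cat >> h.py <<'E'
def pose(show=None):
    p=viewer.get_image("top"); P=cloud(p); b=(P[...,0]>440)&(P[...,0]<790)&(P[...,1]>-120)&(P[...,1]<130)
    m=b&(P[...,2]>78)&(P[...,2]<95); q,r=rect(P,m); 
    (cx,cy),rad=cv2.minEnclosingCircle(q[:,:2].astype(np.float32)); c=np.array([cx,cy])
    print("plate",np.round(c,1),round(rad,1),len(q),"mean",np.round(q.mean(0),1))
    # case-top edges: back, left, right lines in stirrer frame by fitting template
    from scipy.optimize import minimize
    q=P[b&(P[...,2]>53)&(P[...,2]<70)][:,:2]; c=q0=np.array([cx,cy])
    def cost(v):
        a=v[0]; d=q-v[1:]; u=np.c_[d@[np.cos(a),np.sin(a)],d@[-np.sin(a),np.cos(a)]]
        e=np.maximum(np.maximum(u[:,0]-70,-95-u[:,0]),np.abs(u[:,1])-80); e=e[e<25]; return np.sum(np.maximum(e,0)**2)+0.02*len(q)*np.sum((v[1:]-c)**2)*.02
    best=min((minimize(cost,[a,*c],method="Nelder-Mead") for a in np.radians([-12,-4,4,12,20])),key=lambda s:s.fun)
    print("yaw",round(np.degrees(best.x[0]),1),"c",np.round(best.x[1:],1),len(q),round(best.fun/len(q),2))
    for k in("plate_centre","corner_left","corner_right"):
        for r in models.landmark_of(p,k)[:1]: print(k,round(r["conf"],2),np.round(at_z(p,*r["location"],85 if k[0]=="p" else 32)[:2],1))
    o=ctrl.get_obs(); print("t",o["t"],np.round(o["ee_pos"],1),"f",np.round(o["ft_force"],1))
    if show: save(p,show)
    return p,P
E
python3 -c "
from h import *
pose('push1.png')"
```

```text
plate [566.9   2.6] 54.9 875 mean [566.1   2.7  86. ]
yaw 11.8 c [566.4   2.6] 1118 0.0
plate_centre 0.65 [566.7   8.4]
corner_left 0.58 [461.7  53.6]
corner_right 0.71 [491.5 -83.2]
t 5.1667 [450.   41.6  22.2] f [-7.4  2.4 -1.4]
```

```bash
cat >> h.py <<'E'
def backyaw(p,P,c):
    b=(P[...,2]>35)&(P[...,2]<75)&(P[...,0]<c[0]+105)&(P[...,0]>c[0]+20)
    X=[];Y=[]
    for col in range(150,360):
        rr=np.where(b[:,col])[0]
        if len(rr):
            w=at_z(p,col,rr.min()-.5,59)
            if abs(w[1]-c[1])<58: X.append(w[1]);Y.append(w[0])
    X,Y=np.array(X),np.array(Y); k=np.ones(len(X),bool)
    for _ in range(5):
        f=np.polyfit(X[k],Y[k],1); k=np.abs(np.polyval(f,X)-Y)<4
    a=-np.arctan(f[0]); print("backyaw",round(np.degrees(a),1),k.sum(),len(k),"plate-to-back",round((np.polyval(f,c[1])-c[0])*np.cos(a),1))
def plate(p,P):
    b=(P[...,0]>440)&(P[...,0]<790)&(P[...,1]>-120)&(P[...,1]<130)&(P[...,2]>78)&(P[...,2]<95); q,r=rect(P,b); return q.mean(0)[:2]
E
python3 -c "
from h import *
p=viewer.get_image('top');P=cloud(p);c=plate(p,P);print(c);backyaw(p,P,c)"
```

```text
[566.36029364   2.32573373]
backyaw 11.3 35 35 plate-to-back 69.8
```

>>> play_rows --pt "5 0 0" --pt "6 0 0" --pt "6 0 0" --pt "6 0 0" --pt "0 0 0" --yaw '[-1,-2,-2,0,0]'

```text
t: 5.63
ee_pos: [474.6, 41.7, 22.2]
orientation: [-3.132, -0.239, 0.009]
ft_force: [-3.7, 0.4, -3.0]
width: 0.4
grasp_force: 1.8
```

```bash
cat > m.py <<'E'
from h import *
p=viewer.get_image('top');P=cloud(p);c=plate(p,P);print(c);backyaw(p,P,c)
o=ctrl.get_obs(); print(o["t"],np.round(o["ee_pos"],1),np.round(o["ft_force"],1))
E
python3 m.py
```

```text
[588.49872016  -3.75409961]
backyaw 8.0 35 35 plate-to-back 69.2
5.6833 [474.7  41.6  22.2] [-4.4  1.  -3.2]
```

>>> play_rows --pt "-15 0 0" --pt "-10 -10 0" --pt "0 -38 0" --pt "0 -38 0" --pt "0 -36 0" --pt "15 0 0" --pt "15 0 0" --pt "7 0 0" --yaw '[0,0,0,0,0,0,0,0]'

```text
t: 6.35
ee_pos: [490.6, -81.9, 23.4]
orientation: [3.132, 0.237, 0.004]
ft_force: [-0.3, 0.5, 0.9]
width: 0.4
grasp_force: 0.0
```

>>> play_rows --pt "5 0 0" --pt "6 0 0" --pt "6 0 0" --pt "6 0 0" --pt "5 0 0" --pt "0 0 0" --yaw '[0,0,0,0,0,0]'

```text
t: 6.85
ee_pos: [512.4, -79.7, 22.1]
orientation: [-3.131, -0.243, 0.013]
ft_force: [-9.2, -5.4, 4.4]
width: 0.5
grasp_force: 5.6
```

```bash
python3 m.py
```

```text
[607.42813559   6.65775371]
backyaw 12.4 34 34 plate-to-back 64.6
6.9 [512.4 -79.7  22.1] [-9.9 -5.   5.2]
```

>>> play_rows --pt "-20 0 0" --pt "-27 5 0" --pt "0 39 0" --pt "0 39 0" --pt "0 39 0" --pt "10 4 0" --pt "10 0 0" --pt "5 0 0" --yaw '[0,0,0,0,0,0,0,0]'

```text
t: 7.57
ee_pos: [491.5, 46.9, 22.2]
orientation: [-3.131, -0.246, 0.012]
ft_force: [-13.2, 5.2, 7.2]
width: 0.5
grasp_force: 6.7
```

>>> play_rows --pt "5 0 0" --pt "6 0 0" --pt "6 0 0" --pt "6 0 0" --pt "5 0 0" --pt "0 0 0" --yaw '[0,0,0,0,0,0]'

```text
t: 8.07
ee_pos: [519.7, 45.3, 21.7]
orientation: [-3.132, -0.241, 0.012]
ft_force: [-6.7, 2.6, -2.0]
width: 0.4
grasp_force: 3.2
```

```bash
python3 m.py
```

```text
[634.07908731  -9.05839084]
backyaw 12.3 21 25 plate-to-back 64.9
8.1167 [519.7  45.3  21.7] [-6.3  2.9 -2.4]
```

```bash
cat >> h.py <<'E'
def sides(p,P,c):
    m=(P[...,2]>35)&(P[...,2]<100)&(np.abs(P[...,0]-c[0])<110)&(np.abs(P[...,1]-c[1])<100)
    for nm,pick in(("left",min),("right",max)):
        X=[];Y=[]
        for row in range(100,260):
            cc=np.where(m[row])[0]
            if len(cc):
                w=at_z(p,pick(cc)+(-.5 if nm=="left" else .5),row,59)
                if -40<w[0]-c[0]<50: X.append(w[0]);Y.append(w[1])
        X,Y=np.array(X),np.array(Y);k=np.ones(len(X),bool)
        for _ in range(5):
            f=np.polyfit(X[k],Y[k],1);k=np.abs(np.polyval(f,X)-Y)<4
        a=np.arctan(f[0]);print(nm,round(np.degrees(a),1),k.sum(),len(k),"off",round((np.polyval(f,c[0])-c[1])*np.cos(a),1))
E
cat >> m.py <<'E'
sides(p,P,c)
print([ (round(r["conf"],2),at_z(p,*r["location"],85)[:2].round(1)) for r in models.landmark_of(p,"plate_centre")[:2]])
import sys
if len(sys.argv)>1: cv2.imwrite("pics/"+sys.argv[1],cv2.resize(p["pixels"][100:250,190:310],None,fx=4,fy=4,interpolation=cv2.INTER_CUBIC)[:,:,::-1])
E
python3 m.py push3.png
```

```text
[634.02893508  -9.29310991]
backyaw 12.3 21 25 plate-to-back 65.0
8.1667 [519.7  45.3  21.7] [-6.2  3.4 -1.5]
left 6.4 27 27 off 81.2
right 7.0 27 27 off -79.5
[(0.82, array([638.2,  -6.4]))]
```

View pics/push3.png

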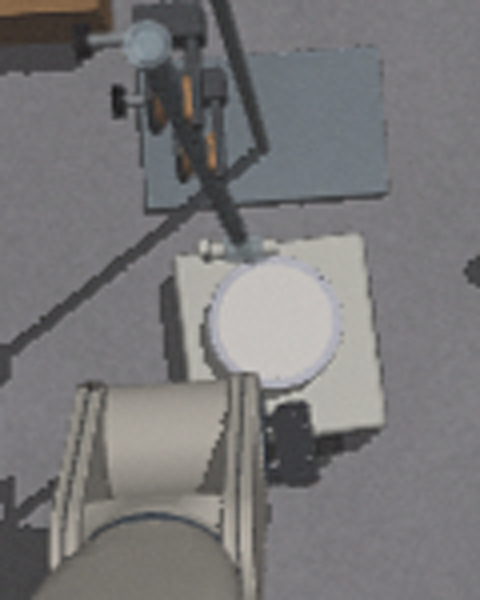

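>>> play_rows --pt "3 1.5 0" --pt "4 2 0" --pt "4 2 0" --pt "2 1 0" --pt "0 0 0" --yaw '[-1,-1,-1,0,0]'

```text
t: 8.63
ee_pos: [531.8, 51.6, 21.7]
orientation: [3.138, 0.158, -0.014]
ft_force: [-9.5, 2.4, 1.0]
width: 0.6
grasp_force: 4.4
```

>>> play_rows --pt "-20 0 0" --pt "-27 -5 0" --pt "0 -39 0" --pt "0 -39 0" --pt "0 -39 0" --pt "0 -10 0" --pt "0 -2 0" --pt "0 0 0" --yaw '[0,0,0,0,0,0,0,0]'

```text
t: 9.3
ee_pos: [488.7, -82.3, 22.7]
orientation: [-3.138, -0.155, 0.0]
ft_force: [-1.0, 0.6, -0.7]
width: 0.5
grasp_force: 0.0
```

```bash
python3 m.py
```

```text
[640.37914184  -9.78082581]
backyaw 3.4 24 25 plate-to-back 71.9
9.35 [488.7 -81.3  22.7] [ 0.3  0.2 -0.1]
left 3.4 27 27 off 80.9
right 4.3 27 27 off -79.8
[(0.97, array([640.5,  -2.5]))]
```

>>> play_rows --pt "20 -1 0" --pt "20 0 0" --pt "9 0 0" --pt "4 1.5 0" --pt "4 3 0" --pt "4 3 0" --pt "0 0 0" --yaw '[0,0,0,0,0,0,0]'

```text
t: 9.98
ee_pos: [546.2, -73.6, 21.7]
orientation: [-3.137, -0.162, 0.011]
ft_force: [-6.1, -3.9, 0.4]
width: 0.4
grasp_force: 3.1
```

```bash
python3 m.py
```

```text
[650.44273165  -3.4915642 ]
backyaw 4.7 29 29 plate-to-back 66.2
10.0333 [546.2 -73.6  21.6] [-5.8 -2.2 -0.6]
left 4.2 27 27 off 78.7
right 4.1 24 27 off -81.4
[(0.98, array([645.5,   1.8])), (0.18, array([ 380.1, -223.2]))]
```

>>> play_rows --pt "2 1 0" --pt "2 1 0" --pt "0 0 0" --pt "-20 0 0" --pt "-25 0 0" --yaw '[0,0,0,0,0]'

```text
t: 10.5
ee_pos: [509.1, -71.8, 22.6]
orientation: [3.137, 0.162, 0.002]
ft_force: [-0.6, -0.2, 0.8]
width: 0.4
grasp_force: 0.0
```

>>> play_rows --pt "0 39 0" --pt "0 39 0" --pt "0 39 0" --pt "0 9 0" --pt "0 0 0" --pt "0 0 0" --yaw '[0,0,0,0,0,0]'

```text
t: 11.0
ee_pos: [508.1, 53.9, 22.6]
orientation: [3.137, 0.164, -0.001]
ft_force: [-0.4, -0.5, -0.5]
width: 0.3
grasp_force: 0.0
```

```bash
python3 m.py
```

```text
[646.25147965  -4.39117341]
backyaw 5.0 31 31 plate-to-back 73.5
11.05 [508.3  53.1  22.6] [0.6 1.  0.9]
left 4.3 27 27 off 81.4
right 4.8 27 27 off -79.5
[(0.95, array([645.8,   7. ]))]
```

>>> play_rows --pt "20 0 0" --pt "11 0 0" --pt "2 0.5 0" --pt "3 1 0" --pt "0 0 0" --yaw '[0,0,0,0,0]'

```text
t: 11.52
ee_pos: [541.8, 52.9, 22.0]
orientation: [3.137, 0.156, -0.011]
ft_force: [-8.1, -3.1, 6.3]
width: 0.4
grasp_force: 4.3
```

>>> play_rows --pt "-20 0 0" --pt "-25 0 0" --pt "-20 -20 30" --pt "0 0 0" --yaw '[0,0,0,0]'

```text
t: 11.85
ee_pos: [476.6, 32.4, 54.5]
orientation: [3.137, 0.157, -0.003]
ft_force: [-0.4, 0.1, -0.3]
width: 0.6
grasp_force: 0.0
```

```bash
python3 m.py push5.png
python3 - <<'E'
from h import *
p=viewer.get_image("side")
for k,z in(("burette_tip",280),("plate_centre",85),("corner_left",32),("corner_right",32)):
    for r in models.landmark_of(p,k)[:1]: print(k,round(r["conf"],2),at_z(p,*r["location"],z).round(1))
E
```

```text
[648.29448009  -5.09781097]
backyaw 3.8 30 31 plate-to-back 74.0
11.9 [479.3  33.1  54. ] [ 0.2  0.1 -0. ]
left 4.4 27 27 off 81.5
right 4.2 27 27 off -79.3
[(0.98, array([648.8,   6.7]))]
burette_tip 0.95 [661.4  16.9 280. ]
plate_centre 0.7 [648.5 -12.7  85. ]
corner_left 0.66 [569.   72.4  32. ]
corner_right 0.68 [557.  -78.7  32. ]
```

View pics/push5.png

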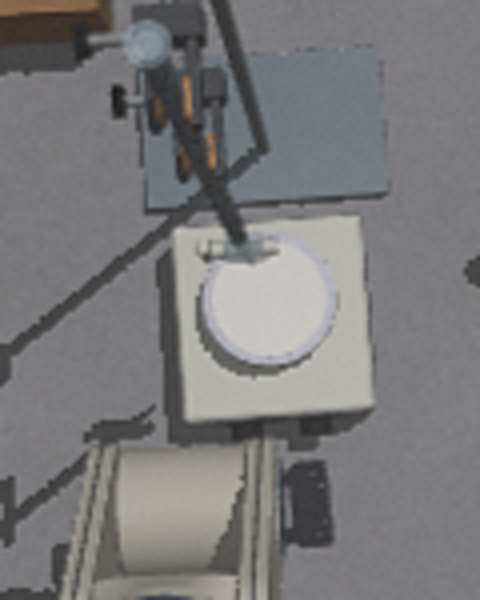

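>>> play_rows --pt "0 0 41" --pt "0 0 41" --pt "0 -20 41" --pt "0 -30 41" --pt "0 -41 41" --pt "0 -41 41" --pt "0 -41 41" --pt "0 -41 10" --yaw '[0,0,0,0,0,0,0,0]' --gripper 0

```text
t: 12.87
ee_pos: [481.8, -137.8, 308.2]
orientation: [3.136, 0.162, 0.009]
ft_force: [1.7, 0.6, -0.3]
width: 50.6
grasp_force: 0.0
```

>>> play_rows --pt "37 -17 0" --pt "37 -17 0" --pt "37 -17 0" --pt "37 -17 0" --pt "37 -17 0" --pt "37 -17 0" --pt "37 -17 0" --pt "37 -17 0" --yaw '[0,0,0,0,0,0,0,0]'

```text
t: 13.53
ee_pos: [777.6, -273.4, 302.6]
orientation: [-3.137, -0.16, 0.002]
ft_force: [-0.0, 0.1, 0.8]
width: 87.9
grasp_force: 0.0
```

>>> play_rows --pt "37 -17 0" --pt "37 -17 0" --pt "37 -17 0" --pt "37 -17 0" --pt "37 -17 0" --pt "37 -17 0" --pt "37 -17 0" --pt "37 -17 0" --yaw '[0,0,0,0,0,0,0,0]'

```text
t: 14.2
ee_pos: [963.9, -365.4, 270.1]
orientation: [3.112, 0.159, 0.089]
ft_force: [-0.7, -0.4, -0.4]
width: 88.1
grasp_force: 0.0
```

```bash
python3 -c "
from h import *
o=ctrl.get_obs(); print(o['t'],o['ee_pos'],o['qpos'],o['orientation'])
from scipy.spatial.transform import Rotation as R
print(R.from_rotvec(o['orientation']).as_matrix().round(3))"
```

```text
14.2 [ 963.8599526  -365.35910569  270.06760346] [-3.74197577e-01  1.19667112e+00  9.12593805e-02  1.12173415e-03
  1.79129074e+00  1.09500440e+00] [3.11155034 0.15862999 0.08924532]
[[ 0.993  0.101  0.058]
 [ 0.102 -0.995 -0.022]
 [ 0.056  0.028 -0.998]]
```

>>> play_rows --pt "37 -17 41" --pt "37 -17 41" --pt "37 -17 41" --pt "37 -17 41" --pt "37 -17 41" --pt "37 -17 41" --pt "37 -17 41" --pt "37 -17 41" --yaw '[0,0,0,0,0,0,0,0]'

```text
t: 14.87
ee_pos: [967.7, -382.5, 436.7]
orientation: [3.004, 0.152, 0.377]
ft_force: [0.4, -0.0, 0.2]
width: 88.0
grasp_force: 0.0
```

```bash
cat > o.py <<'E'
from h import *
from scipy.spatial.transform import Rotation as R
np.set_printoptions(precision=3,suppress=True)
o=ctrl.get_obs(); M=R.from_rotvec(o['orientation']).as_matrix(); print(o['t'],o['ee_pos'],"q",o['qpos'],"z",M[:,2],"y",M[:,1],"tilt",np.degrees(np.arccos(-M[2,2])).round(1))
E
python3 o.py
```

```text
14.8667 [ 967.721 -382.544  436.695] q [-0.39   1.041  0.086  0.006  1.742  1.082] z [ 0.251 -0.097 -0.963] y [ 0.086 -0.989  0.122] tilt 15.6
```

>>> play_rows --pt "-20 8 0" --pt "-20 8 0" --pt "-20 8 0" --pt "0 0 0" --pt "0 0 0" --yaw '[-6.7,-6.7,-6.7,-6.7,-6.7]'

```text
t: 15.28
ee_pos: [910.3, -359.4, 435.9]
orientation: [2.872, -0.688, 0.305]
ft_force: [0.5, -0.6, 0.0]
width: 87.9
grasp_force: 0.0
```

```bash
python3 o.py
```

```text
15.2833 [ 910.332 -359.404  435.857] q [-0.341  0.845  0.468 -0.149  1.603  1.678] z [ 0.158 -0.214 -0.964] y [-0.463 -0.878  0.119] tilt 15.4
```

>>> play_rows --pt "0 0 41" --pt "0 0 41" --pt "0 0 41" --pt "0 0 41" --pt "0 0 41" --pt "0 0 41" --pt "0 0 41" --pt "0 0 41" --yaw '[0,0,0,0,0,0,0,0]'

```text
t: 15.95
ee_pos: [827.6, -331.5, 698.9]
orientation: [2.847, -0.665, 0.428]
ft_force: [0.3, 0.2, -0.6]
width: 87.7
grasp_force: 0.0
```

```bash
python3 o.py; python3 -c "
from h import *
p=viewer.get_image('top');print([at_z(p,c,70,0).round() for c in (300,500)])
p=viewer.get_image('side');P=cloud(p)
for r,c in((60,450),(100,500),(30,400),(150,520)): print(P[r,c].round())"
```

```text
15.95 [ 827.626 -331.524  698.861] q [-0.342  0.752  0.086 -0.166  1.987  1.597] z [ 0.235 -0.244 -0.941] y [-0.457 -0.882  0.114] tilt 19.8
[array([1031., -148.,    0.]), array([1026., -842.,    0.])]
[2004. 1083.   81.]
[2006.  655.   11.]
[2029. 1648.   98.]
[2021.  460. -174.]
```

>>> play_rows --pt "38 -15 20" --pt "38 -15 20" --pt "38 -15 20" --pt "38 -15 20" --pt "38 -15 20" --pt "38 -15 20" --pt "38 -15 20" --pt "38 -15 20" --yaw '[0,0,0,0,0,0,0,0]'

```text
t: 16.72
ee_pos: [914.3, -375.1, 677.9]
orientation: [2.759, -0.624, 0.715]
ft_force: [-0.7, -1.0, -0.5]
width: 87.7
grasp_force: 0.0
```

>>> play_rows --pt "38 -15 20" --pt "38 -15 20" --pt "38 -15 20" --pt "38 -15 20" --pt "38 -15 20" --pt "38 -15 20" --pt "38 -15 20" --pt "38 -15 20" --yaw '[0,0,0,0,0,0,0,0]'

```text
t: 17.38
ee_pos: [991.6, -412.6, 672.5]
orientation: [2.641, -0.576, 0.998]
ft_force: [-0.0, -0.6, 0.6]
width: 88.0
grasp_force: 0.0
```

```bash
python3 o.py
```

```text
17.3833 [ 991.563 -412.561  672.458] q [-0.364  0.862  0.086 -0.145  1.454  1.597] z [ 0.573 -0.372 -0.73 ] y [-0.449 -0.888  0.099] tilt 43.1
```

>>> play_rows --pt "0 0 0" --pt "0 0 0" --pt "38 -15 20" --pt "38 -15 20" --pt "38 -15 20" --pt "38 -15 20" --pt "38 -15 20" --pt "38 -15 20" --yaw '[-6,-6,0,0,0,0,0,0]'

```text
t: 18.05
ee_pos: [1031.8, -440.0, 670.0]
orientation: [2.435, -0.77, 1.15]
ft_force: [-0.1, 0.1, -0.0]
width: 88.0
grasp_force: 0.0
```

>>> play_rows --pt "38 -15 20" --pt "38 -15 20" --pt "38 -15 20" --pt "38 -15 20" --pt "38 -15 20" --pt "38 -15 20" --yaw '[0,0,0,0,0,0]'

```text
t: 18.55
ee_pos: [1072.9, -464.3, 676.7]
orientation: [2.346, -0.709, 1.339]
ft_force: [0.2, -0.6, 0.4]
width: 87.9
grasp_force: 0.0
```

```bash
python3 o.py
```

```text
18.55 [1072.946 -464.32   676.711] q [-0.352  0.94   0.086 -0.286  1.098  1.794] z [ 0.695 -0.523 -0.494] y [-0.577 -0.815  0.051] tilt 60.4
```

```bash
cat > kin.py <<'E'
import numpy as np
from scipy.optimize import least_squares, minimize
D=[([.423,1.63,1.089],625.0,222.675),([1.19667,.09126,1.79129],1030.8,270.07),([1.041,.086,1.742],1040.6,436.7)]
def rz(v,q):
    a,b,h,L,e=v; s=np.cumsum(q); return np.array([e+a*np.sin(s[0])+b*np.sin(s[1])+L*np.sin(s[2]),h+a*np.cos(s[0])+b*np.cos(s[1])+L*np.cos(s[2])])
f=lambda v:np.concatenate([rz(v,q)-[r,z] for q,r,z in D])
s=least_squares(f,[400,400,200,300,0]); v=s.x
if __name__=="__main__":
    print(v,s.fun)
    for r,z in((550,106),(550,130),(575,125),(668,191),(530,106),(690,195)):
        for t in(45,55,60,65,75):
            S=np.pi-np.radians(t); best=None
            for q3 in np.linspace(.09,2.58,500):
                for q2 in [0]:
                    pass
            w=np.array([r-v[3]*np.sin(S)-v[4],z-v[2]-v[3]*np.cos(S)]); d=np.hypot(*w); c=(d*d-v[0]**2-v[1]**2)/(2*v[0]*v[1])
            if abs(c)>1: print(r,z,t,"no"); continue
            q3=np.arccos(c); q2=np.arctan2(w[0],w[1])-np.arctan2(v[1]*np.sin(q3),v[0]+v[1]*c); q5=S-q2-q3
            print(r,z,t,np.round([q2,q3,q5],2),"ok" if -.9<q2<2.11 and .09<q3<2.58 and .11<q5<2.69 else "BAD")
E
python3 kin.py
```

```text
[642.82340392 522.11556161 296.08190699 416.23777434 -97.95261526] [ 3.33689483  1.21305495 -3.08367914 -8.7633391  -0.25321569  7.5502844 ]
550 106 45 [ 0.34  2.53 -0.51] BAD
550 106 55 [ 0.48  2.64 -0.94] BAD
550 106 60 [ 0.59  2.69 -1.18] BAD
550 106 65 [ 0.71  2.72 -1.43] BAD
550 106 75 [ 1.    2.74 -1.91] BAD
550 130 45 [ 0.27  2.52 -0.44] BAD
550 130 55 [ 0.4   2.63 -0.85] BAD
550 130 60 [ 0.5   2.68 -1.09] BAD
550 130 65 [ 0.63  2.72 -1.34] BAD
550 130 75 [ 0.91  2.76 -1.84] BAD
575 125 45 [ 0.31  2.47 -0.43] BAD
575 125 55 [ 0.43  2.59 -0.83] BAD
575 125 60 [ 0.52  2.63 -1.06] BAD
575 125 65 [ 0.63  2.67 -1.29] BAD
575 125 75 [ 0.89  2.71 -1.76] BAD
668 191 45 [ 0.28  2.26 -0.18] BAD
668 191 55 [ 0.33  2.38 -0.53] BAD
668 191 60 [ 0.38  2.44 -0.72] BAD
668 191 65 [ 0.44  2.48 -0.92] BAD
668 191 75 [ 0.62  2.54 -1.32] BAD
530 106 45 [ 0.32  2.57 -0.53] BAD
530 106 55 [ 0.48  2.68 -0.98] BAD
530 106 60 [ 0.6   2.73 -1.23] BAD
530 106 65 [ 0.74  2.76 -1.49] BAD
530 106 75 [ 1.05  2.78 -1.99] BAD
690 195 45 [ 0.29  2.22 -0.16] BAD
690 195 55 [ 0.34  2.34 -0.5 ] BAD
690 195 60 [ 0.39  2.39 -0.69] BAD
690 195 65 [ 0.45  2.44 -0.88] BAD
690 195 75 [ 0.61  2.5  -1.27] BAD
```

>>> play_rows --pt "-38 15 0" --pt "-38 15 0" --pt "-38 15 0" --pt "-38 15 0" --pt "-38 15 0" --pt "-38 15 0" --pt "-38 15 -20" --pt "-30 12 -20" --yaw '[0,0,0,0,0,0,0,0]'

```text
t: 19.22
ee_pos: [814.1, -362.3, 645.9]
orientation: [2.341, -0.711, 1.345]
ft_force: [0.5, -0.7, -1.0]
width: 87.6
grasp_force: 0.0
```

```bash
python3 o.py
cat > kin.py <<'E'
import numpy as np
from scipy.optimize import least_squares
from scipy.spatial.transform import Rotation as R
from workcell import ctrl
D=[([191.155,-595.033,222.675],[-1.279,.423,1.63],[0,0,-1]),
([963.86,-365.36,270.07],[-.3742,1.19667,.09126],[.058,-.022,-.998]),
([967.721,-382.544,436.695],[-.39,1.041,.086],[.251,-.097,-.963]),
([910.332,-359.404,435.857],[-.341,.845,.468],[.158,-.214,-.964]),
([827.626,-331.524,698.861],[-.342,.752,.086],[.235,-.244,-.941]),
([991.563,-412.561,672.458],[-.364,.862,.086],[.573,-.372,-.73]),
([1072.946,-464.32,676.711],[-.352,.94,.086],[.695,-.523,-.494])]
o=ctrl.get_obs(); D.append((o["ee_pos"],o["qpos"][:3],R.from_rotvec(o["orientation"]).as_matrix()[:,2]))
def wr(v,q):
    a,b,h,L,e,d=v; r=e+a*np.sin(q[1])+b*np.sin(q[1]+q[2]+d); return np.array([r*np.cos(q[0]),r*np.sin(q[0]),h+a*np.cos(q[1])+b*np.cos(q[1]+q[2]+d)])
f=lambda v:np.concatenate([wr(v,q)+v[3]*np.array(z)-p for p,q,z in D])
s=least_squares(f,[450,450,200,300,0,0]); v=s.x
if __name__=="__main__":
    print(v.round(3)); print(s.fun.reshape(-1,3).round(1)); a,b,h,L,e,dl=v
    for r,z in((550,106),(575,125),(668,191)):
        for t in(0,20,30,40,50,60,75,90):
            S=np.pi-np.radians(t); w=np.array([r-L*np.sin(S)-e,z-h-L*np.cos(S)]); d=np.hypot(*w); c=(d*d-a*a-b*b)/(2*a*b)
            if abs(c)>1: print(r,z,t,"no"); continue
            g=np.arccos(c); q3=g-dl; q2=np.arctan2(w[0],w[1])-np.arctan2(b*np.sin(g),a+b*c); q5=S-q2-q3
            print(r,z,t,np.round([q2,q3,q5],2),"ok" if -.9<q2<2.11 and .09<q3<2.58 and .11<q5<2.69 else "BAD")
E
python3 kin.py
```

```text
19.2167 [ 814.116 -362.343  645.902] q [-0.341  0.258  1.276 -0.467  0.622  2.057] z [ 0.696 -0.525 -0.49 ] y [-0.579 -0.814  0.049] tilt 60.7
[5.60368e+02 4.91514e+02 3.09920e+02 3.00077e+02 4.70700e+00 1.67000e-01]
[[-11.   -4.8   1.1]
 [ -2.1 -12.1   2.1]
 [ -3.5 -11.9   1.9]
 [ -2.2 -10.3   1.4]
 [ -1.2 -10.8   1.5]
 [ -5.3  -9.3  -0.4]
 [ -6.4  -7.8  -3.1]
 [ -6.9  -7.5  -4.5]]
550 106 0 [0.48 1.87 0.79] ok
550 106 20 [0.4  2.1  0.29] ok
550 106 30 [0.4  2.21 0.01] BAD
550 106 40 [ 0.45  2.3  -0.31] BAD
550 106 50 [ 0.54  2.38 -0.65] BAD
550 106 60 [ 0.69  2.43 -1.03] BAD
550 106 75 [ 0.96  2.44 -1.57] BAD
550 106 90 [ 1.2   2.37 -2.  ] BAD
575 125 0 [0.48 1.81 0.85] ok
575 125 20 [0.39 2.04 0.36] ok
575 125 30 [0.38 2.15 0.08] BAD
575 125 40 [ 0.42  2.25 -0.22] BAD
575 125 50 [ 0.49  2.33 -0.55] BAD
575 125 60 [ 0.62  2.39 -0.91] BAD
575 125 75 [ 0.87  2.41 -1.45] BAD
575 125 90 [ 1.11  2.36 -1.9 ] BAD
668 191 0 [0.52 1.55 1.07] ok
668 191 20 [0.4  1.8  0.59] ok
668 191 30 [0.37 1.92 0.33] ok
668 191 40 [0.37 2.03 0.05] BAD
668 191 50 [ 0.4   2.12 -0.25] BAD
668 191 60 [ 0.47  2.2  -0.57] BAD
668 191 75 [ 0.64  2.26 -1.07] BAD
668 191 90 [ 0.85  2.24 -1.52] BAD
```

>>> play_rows --pt "-30 0 0" --pt "-30 0 0" --pt "-30 0 0" --pt "-30 0 0" --pt "-30 0 0" --pt "-30 0 0" --pt "-30 0 0" --pt "-30 0 0" --yaw '[7,7,7,7,7,7,7,7]'

```text
t: 19.88
ee_pos: [674.2, -365.7, 628.6]
orientation: [2.702, -0.03, 1.468]
ft_force: [-0.2, -0.4, -0.0]
width: 88.0
grasp_force: 0.0
```

```bash
python3 o.py
python3 - <<'E'
from h import *
np.set_printoptions(precision=1,suppress=True)
p=viewer.get_image("top"); P=cloud(p)
for z in(100,138):
    b=(P[...,0]>390)&(P[...,0]<510)&(P[...,1]>-350)&(P[...,1]<-230)&(P[...,2]>z)&(P[...,2]<160); q=P[b]; print(z,b.sum(),q.mean(0),cv2.minEnclosingCircle(q[:,:2].astype(np.float32)))
for k,z in(("flask_mouth",145),("flask_base",0),("flask_centre",72.5)):
    for r in models.landmark_of(p,k)[:2]: print(k,round(r["conf"],2),r["location"],at_z(p,*r["location"],z))
s=viewer.get_image("side"); 
for k,z in(("flask_mouth",145),("flask_base",0)):
    for r in models.landmark_of(s,k)[:2]: print("s",k,round(r["conf"],2),r["location"],at_z(s,*r["location"],z))
P=cloud(s); b=(P[...,0]>390)&(P[...,0]<510)&(P[...,1]>-350)&(P[...,1]<-230)&(P[...,2]>135)&(P[...,2]<160); q=P[b]; print(b.sum(),q.mean(0),q.min(0),q.max(0))
t=cv2.resize(p["pixels"][190:290,300:400],None,fx=4,fy=4,interpolation=cv2.INTER_CUBIC); u=cv2.resize(s["pixels"][240:340,220:320],None,fx=4,fy=4,interpolation=cv2.INTER_CUBIC)
cv2.imwrite("pics/fl.png",np.hstack([t,u])[:,:,::-1])
E
```

```text
19.8833 [ 674.222 -365.725  628.638] q [-0.715  0.096  1.472  0.741  0.829  0.579] z [ 0.837 -0.068 -0.543] y [-0.049 -0.998  0.049] tilt 57.1
100 84 [ 444.8 -294.3  136.7] ((445.20281982421875, -294.2511901855469), 18.602825164794922)
138 60 [ 444.9 -293.9  144.8] ((445.20281982421875, -294.2511901855469), 18.602825164794922)
flask_mouth 0.83 [348.5, 236.2] [ 452.  -290.6  145. ]
flask_base 0.75 [343.2, 237.6] [ 445.8 -293.5    0. ]
flask_base 0.28 [139.8, 177.2] [655.  408.8   0. ]
flask_centre 0.73 [348.5, 236.1] [ 451.6 -301.2   72.5]
s flask_mouth 0.36 [264.5, 214.1] [505.2 -93.6 145. ]
s flask_base 0.6 [266.6, 302.3] [ 444.7 -287.9    0. ]
119 [ 442.8 -296.6  142.6] [ 424.6 -316.   135. ] [ 461.1 -274.7  148.5]
```

View pics/fl.png

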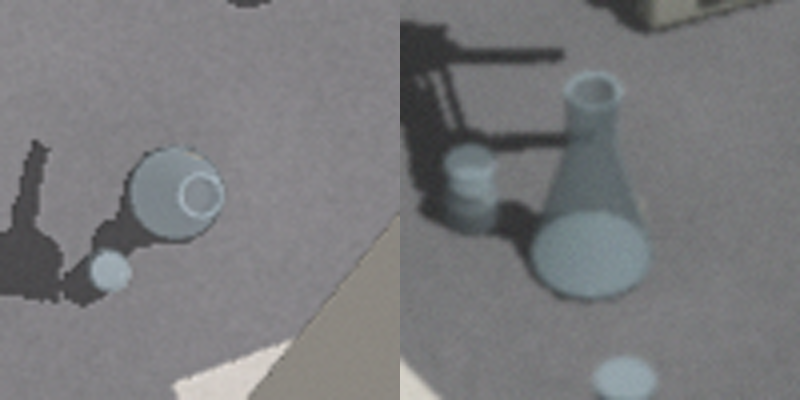

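>>> play_rows --pt "-28 0 -20" --pt "-28 0 -20" --pt "-28 0 -20" --pt "-28 0 -20" --pt "-28 0 -20" --pt "-28 0 -20" --pt "-28 0 -20" --pt "-28 0 -20" --yaw '[7,7,7,7,7,7,7,0]'

```text
t: 20.9
ee_pos: [455.4, -367.7, 467.6]
orientation: [-2.305, -0.99, -1.272]
ft_force: [-1.1, -0.1, -0.9]
width: 87.6
grasp_force: 0.0
```

```bash
python3 o.py
```

```text
20.9 [ 455.401 -367.662  467.551] q [-1.135  0.297  1.564  0.922  1.666 -0.474] z [ 0.608  0.574 -0.548] y [ 0.708 -0.705  0.045] tilt 56.7
```

>>> play_rows --pt "-12 1 -36" --pt "-12 1 -36" --pt "-12 1 -36" --pt "-12 1 -37" --pt "-12 1 -37" --pt "-12 1 -37" --pt "-6 2 -37" --pt "0 2 -35" --yaw '[0,0,0,0,0,0,0,0]'

```text
t: 21.57
ee_pos: [376.7, -355.9, 176.4]
orientation: [-2.311, -0.985, -1.273]
ft_force: [0.6, -0.4, -0.9]
width: 88.0
grasp_force: 0.0
```

```bash
python3 o.py
```

```text
21.5667 [ 376.688 -355.866  176.408] q [-1.253  0.61   1.858  0.887  1.358 -1.008] z [ 0.61  0.57 -0.55] y [ 0.704 -0.709  0.046] tilt 56.6
```

>>> play_rows --pt "13 12 -12" --pt "13 12 -12" --pt "13 12 -12" --pt "13 12 -12" --pt "11 10 -10" --pt "9 8 -7" --pt "8 7 -6" --pt "0 0 0" --yaw '[0,0,0,0,0,0,0,0]'

```text
t: 22.23
ee_pos: [457.9, -281.4, 106.8]
orientation: [-2.308, -0.986, -1.274]
ft_force: [0.1, 0.6, 0.2]
width: 87.5
grasp_force: 0.0
```

```bash
python3 o.py
python3 - <<'E'
from h import *
s=viewer.get_image("side"); u=cv2.resize(s["pixels"][210:330,190:340],None,fx=5,fy=5,interpolation=cv2.INTER_CUBIC); cv2.imwrite("pics/fl2.png",u[:,:,::-1])
E
```

```text
22.2333 [ 457.928 -281.413  106.764] q [-1.063  0.711  1.931  1.073  1.177 -1.097] z [ 0.61   0.572 -0.548] y [ 0.705 -0.708  0.045] tilt 56.8
```

View pics/fl2.png

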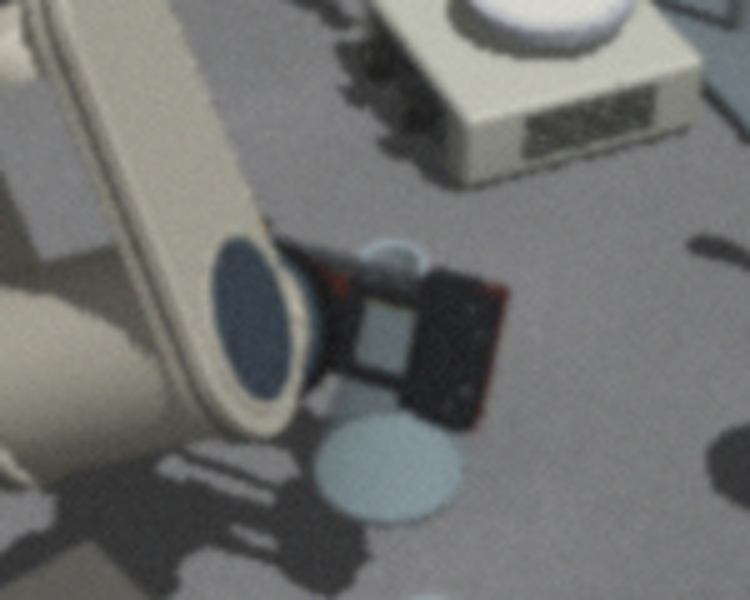

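The neck sits between the fingers and the flask is upright, with its mouth at crop (395,258) and base at (390,467). I'll close now.

>>> play_rows --pt "0 0 0" --pt "0 0 0" --pt "0 0 0" --pt "0 0 0" --pt "0 0 0" --pt "0 0 0" --pt "0 0 0" --pt "0 0 0" --yaw '[0,0,0,0,0,0,0,0]' --gripper 1

```text
t: 22.95
ee_pos: [456.9, -283.6, 107.9]
orientation: [-2.311, -0.985, -1.277]
ft_force: [0.5, 0.1, 0.1]
width: 38.1
grasp_force: 0.0
```

>>> play_rows --pt "0 0 3" --pt "0 0 6" --pt "0 0 10" --pt "0 0 20" --pt "0 0 30" --pt "0 0 30" --pt "0 0 20" --pt "0 0 0" --yaw '[0,0,0,0,0,0,0,0]'

```text
t: 23.62
ee_pos: [457.8, -284.6, 231.3]
orientation: [-2.313, -0.991, -1.281]
ft_force: [1.1, -1.1, -1.2]
width: 33.5
grasp_force: 29.5
```

```bash
python3 o.py; python3 -c "
from h import *
p=viewer.get_image('top');P=cloud(p)
o=ctrl.get_obs();e=o['ee_pos']
b=(abs(P[...,0]-445)<60)&(abs(P[...,1]+294)<60)&(P[...,2]>90)
print(b.sum(),P[b].mean(0),o['ft_force'],o['width'])
s=viewer.get_image('side')
for k in('flask_base','flask_mouth'):
  for r in models.landmark_of(s,k)[:2]: print(k,r['conf'],r['location'])
  print('exp',proj(s,(445,-294,119 if k[-1]=='e' else 264)))
save(s,'lift.png')
"
```

```text
23.6167 [ 457.835 -284.646  231.349] q [-1.067  0.483  1.916  1.003  1.298 -0.886] z [ 0.615  0.567 -0.549] y [ 0.703 -0.709  0.054] tilt 56.7
918 [ 435.10911939 -302.82125677  231.80830921] [-0.95551681 -0.49801685 -2.27924292] 33.62769517942971
flask_base 0.88 [269.3, 268.1]
flask_base 0.22 [359.6, 311.1]
exp (np.float64(267.89965817644037), np.float64(269.6836380244455))
exp (np.float64(268.50377001704896), np.float64(223.13872619633824))
```

View pics/lift.png

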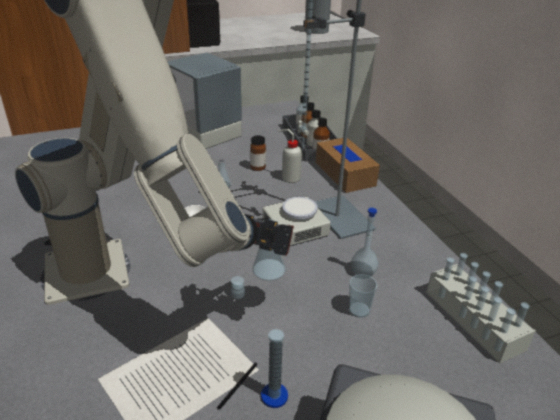

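Flask is held and upright: its base is at (269,268), as expected. Next I'll carry it low towards the plate.

>>> play_rows --pt "8 12 -5" --pt "15 21 -8" --pt "20 28 -9" --pt "20 28 0" --pt "20 28 0" --pt "20 28 0" --pt "20 28 0" --pt "20 28 0" --yaw '[0,0,0,0,0,0,0,0]'

```text
t: 24.48
ee_pos: [599.9, -79.9, 202.9]
orientation: [-2.311, -0.982, -1.273]
ft_force: [0.9, 0.5, -1.1]
width: 33.1
grasp_force: 29.5
```

>>> play_rows --pt "18 26 0" --pt "13 18 0" --pt "8 11 0" --pt "4 5 0" --pt "2 3 0" --pt "0 0 0" --pt "0 0 0" --yaw '[0,0,0,0,0,0,0]'

```text
t: 25.07
ee_pos: [644.4, -19.7, 204.1]
orientation: [-2.311, -0.984, -1.275]
ft_force: [-1.0, -0.4, -1.9]
width: 33.2
grasp_force: 29.5
```

```bash
python3 o.py; python3 -c "
from h import *
s=viewer.get_image('side')
for k in('flask_base','flask_mouth','burette_tip'):
  for r in models.landmark_of(s,k)[:2]: print(k,round(r['conf'],2),r['location'])
for z in (100,245,280): print('exp',z,proj(s,(653,-3.5,z)))
p=viewer.get_image('top')
for k in('flask_base','flask_mouth'):
  for r in models.landmark_of(p,k)[:2]: print('t',k,round(r['conf'],2),r['location'])
for z in (100,245): print('exp',z,proj(p,(653,-3.5,z)))
u=cv2.resize(s['pixels'][110:240,240:370],None,fx=4.4,fy=4.4,interpolation=cv2.INTER_CUBIC); cv2.imwrite('pics/pl1.png',u[:,:,::-1])
"
```

```text
25.0667 [644.409 -19.721 204.12 ] q [-0.431  0.493  2.005  1.475  0.89  -0.831] z [ 0.612  0.57  -0.549] y [ 0.703 -0.71   0.046] tilt 56.7
flask_base 0.93 [294.7, 207.9]
burette_tip 0.63 [305.7, 148.0]
exp 100 (np.float64(299.82112295365977), np.float64(201.6837269869022))
exp 245 (np.float64(301.9833117702857), np.float64(160.720794161811))
exp 280 (np.float64(302.53969105175844), np.float64(150.1801203053032))
t flask_base 0.79 [262.4, 180.2]
t flask_mouth 0.6 [260.4, 174.3]
exp 100 (np.float64(256.7300431583875), np.float64(173.69607680595414))
exp 245 (np.float64(253.6174390810339), np.float64(167.1193132763059))
```

View pics/pl1.png

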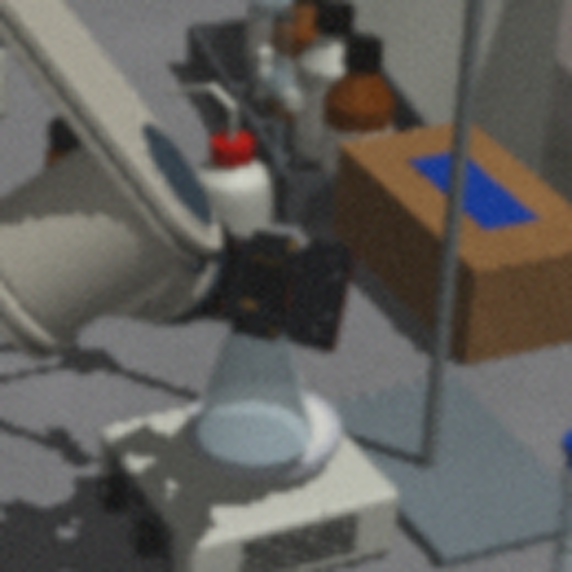

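>>> play_rows --pt "6 7 0" --pt "7 8 0" --pt "5 6 0" --pt "2 2 0" --pt "0 0 0" --pt "0 0 0" --yaw '[0,0,0,0,0,0]'

```text
t: 25.92
ee_pos: [665.0, 4.2, 204.8]
orientation: [-2.31, -0.986, -1.276]
ft_force: [0.1, -0.4, -1.8]
width: 33.3
grasp_force: 29.5
```

```bash
cat > fl.py <<'E'
from h import *
import sys
from scipy.optimize import least_squares
zb=float(sys.argv[1])
o=ctrl.get_obs(); print(o["t"],o["ee_pos"].round(1),o["ft_force"].round(1))
for n in("side","top"):
    s=viewer.get_image(n); P=cloud(s)
    for k,z in(('flask_base',zb),('flask_mouth',zb+145),('flask_centre',zb+72.5),('burette_tip',280)):
        for r in models.landmark_of(s,k)[:1]: print(n,k,round(r['conf'],2),r['location'],at_z(s,*r['location'],z).round(1))
    for hlo,hhi in((zb+15,zb+60),(zb+138,zb+150)):
        b=(P[...,2]>hlo)&(P[...,2]<hhi)&(np.hypot(P[...,0]-653,P[...,1]+4)<55); q=P[b]
        if b.sum()>10: print("pts",b.sum(),q.mean(0).round(1),q.min(0).round(1),q.max(0).round(1))
        if b.sum()>10 and hlo<zb+100: 
            R=lambda v:np.hypot(q[:,0]-v[0],q[:,1]-v[1])-(42.5-.26*(q[:,2]-zb)); f=least_squares(R,[653,-4],loss="soft_l1",f_scale=2); print("cone",f.x.round(1),np.abs(f.fun).mean().round(1))
E
python3 fl.py 95
```

```text
25.9167 [665.    4.2 204.8] [ 0.1 -0.4 -1.8]
side flask_base 0.85 [299.1, 205.1] [646.6 -13.7  95. ]
side flask_mouth 0.65 [300.5, 183.3] [ 603.  -113.4  240. ]
side flask_centre 0.7 [300.0, 183.6] [649.7  -5.2 167.5]
side burette_tip 0.78 [303.2, 150.6] [653.8  -6.5 280. ]
pts 352 [642.7 -31.1 131.6] [611.5 -55.2 110.1] [689.7   8.8 154.6]
cone [651.7  -8.9] 2.2
top flask_base 0.63 [161.7, 224.5] [489.4 303.7  95. ]
top flask_mouth 0.82 [253.1, 164.4] [661.7  -1.6 240. ]
top flask_centre 0.6 [257.3, 170.4] [654.3  -9.5 167.5]
top burette_tip 0.3 [251.7, 174.6] [ 6.266e+02 -6.000e-01  2.800e+02]
pts 90 [640.5  -5.7 129.6] [618.  -46.8 110.3] [692.6  30.3 154.1]
cone [652.4  -8.5] 1.0
pts 85 [643.  -13.8 240.3] [612.6 -45.2 233.3] [666.6  10.1 245. ]
```

>>> play_rows --pt "1 3 -2" --pt "0 1 -3" --pt "0 0 -2" --pt "0 0 -1" --pt "0 0 0" --yaw '[0,0,0,0,0]'

```text
t: 26.83
ee_pos: [665.7, 7.7, 196.3]
orientation: [-2.31, -0.985, -1.276]
ft_force: [0.2, 1.0, -1.2]
width: 33.4
grasp_force: 29.5
```

>>> play_rows --pt "0 0 -1" --pt "0 0 0" --yaw '[0,0]'

```text
t: 27.0
ee_pos: [665.9, 7.5, 195.7]
orientation: [-2.31, -0.985, -1.276]
ft_force: [-0.1, 0.6, -1.1]
width: 33.5
grasp_force: 29.5
```

```bash
python3 fl.py 87
```

```text
27.0 [665.9   7.5 195.7] [-0.1  0.6 -1.1]
side flask_base 0.65 [301.2, 205.2] [657.5  -5.3  87. ]
side flask_mouth 0.38 [194.0, 221.1] [ 287.5 -184.7  232. ]
side flask_centre 0.8 [299.9, 185.6] [650.2  -3.9 159.5]
side burette_tip 0.72 [302.4, 147.2] [659.9  14.1 280. ]
pts 351 [643.5 -27.5 123.6] [612.  -47.4 102. ] [687.4  16.1 146.7]
cone [653.3  -5.4] 2.2
top flask_base 0.78 [255.7, 173.1] [656.7   0.7  87. ]
top flask_mouth 0.87 [251.9, 164.6] [662.4   2.5 232. ]
top flask_centre 0.52 [257.1, 171.3] [652.6  -8.4 159.5]
top burette_tip 0.47 [251.3, 166.3] [6.502e+02 6.000e-01 2.800e+02]
pts 87 [641.7  -2.1 121.1] [619.1 -40.2 102. ] [690.1  33.9 146.6]
cone [653.3  -4.4] 0.9
pts 89 [645.1 -10.5 232. ] [613.5 -42.  225.6] [667.9  14.1 236.8]
```

>>> play_rows --pt "0 0.5 -0.7" --pt "0 0 -0.7" --pt "0 0 0" --yaw '[0,0,0]'

```text
t: 27.75
ee_pos: [665.9, 8.1, 194.4]
orientation: [-2.31, -0.985, -1.277]
ft_force: [0.1, -0.1, -2.2]
width: 33.5
grasp_force: 29.5
```

>>> play_rows --pt "0 0 -0.7" --pt "0 0 -0.5" --pt "0 0 0" --yaw '[0,0,0]'

```text
t: 28.0
ee_pos: [666.4, 8.1, 194.2]
orientation: [-2.309, -0.985, -1.279]
ft_force: [-1.2, -1.3, 4.8]
width: 33.4
grasp_force: 29.6
```

>>> play_rows --pt "0 0 0" --pt "0 0 0" --pt "0 0 0" --pt "0 0 0" --pt "0 0 0" --pt "0 0 0" --pt "0 0 0" --pt "0 0 0" --yaw '[0,0,0,0,0,0,0,0]' --gripper 0

```text
t: 28.67
ee_pos: [665.9, 8.1, 193.2]
orientation: [-2.31, -0.985, -1.276]
ft_force: [-0.1, 0.4, 0.1]
width: 83.1
grasp_force: 0.0
```

>>> play_rows --pt "0 0 0" --pt "0 0 0" --pt "0 0 0" --pt "-6 -5.6 3" --pt "-10 -9 5" --pt "-12 -11 6" --pt "-12 -11 6" --pt "-12 -11 6" --yaw '[0,0,0,0,0,0,0,0]'

```text
t: 29.33
ee_pos: [612.5, -40.5, 219.8]
orientation: [-2.311, -0.985, -1.276]
ft_force: [0.0, -0.1, -0.2]
width: 87.7
grasp_force: 0.0
```

>>> play_rows --pt "-18 -17 10" --pt "-20 -20 12" --pt "-20 -20 12" --pt "-20 -20 12" --pt "-20 -20 12" --pt "-20 -20 12" --pt "-10 -20 5" --pt "0 0 0" --yaw '[0,0,0,0,0,0,0,0]'

```text
t: 30.0
ee_pos: [484.5, -180.5, 295.9]
orientation: [-2.316, -0.984, -1.28]
ft_force: [-0.5, -0.8, 0.5]
width: 87.6
grasp_force: 0.0
```

```bash
python3 fl.py 85; python3 m.py; python3 -c "
from h import *
s=viewer.get_image('side'); p=viewer.get_image('top')
u=cv2.resize(s['pixels'][120:250,235:365],None,fx=3,fy=3,interpolation=cv2.INTER_CUBIC); w=cv2.resize(p['pixels'][110:240,190:320],None,fx=3,fy=3,interpolation=cv2.INTER_CUBIC); cv2.imwrite('pics/fin.png',np.hstack([u,w])[:,:,::-1])
"
```

```text
30.0 [ 484.5 -180.5  295.9] [-0.5 -0.8  0.5]
side flask_base 0.64 [301.2, 209.5] [649.6 -24.7  85. ]
side flask_mouth 0.91 [301.8, 164.7] [654.2  -1.  230. ]
side flask_centre 0.9 [300.3, 186.9] [649.8  -8.3 157.5]
side burette_tip 0.86 [303.2, 148.2] [659.7   7.4 280. ]
pts 348 [643.3 -27.  121.4] [611.6 -48.3 100.3] [688.7  12.7 144.6]
cone [653.4  -5. ] 2.1
pts 65 [651.9  -7.1 228.4] [634.8 -28.  223.1] [673.6  13.4 234.1]
top flask_base 0.75 [253.8, 174.9] [651.1   7.   85. ]
top flask_centre 0.83 [256.1, 171.0] [653.8  -5.1 157.5]
pts 204 [640.8  -8.9 121.6] [615.7 -43.2 100.3] [686.8  34.2 144.9]
cone [653.8  -4.3] 1.1
pts 38 [647.9  -6.2 231. ] [637.3 -21.5 226.6] [664.6  13.6 234.9]
[641.67965733  -6.62529964]
backyaw 4.0 29 30 plate-to-back 80.6
30.55 [ 486.  -175.9  294.1] [ 0.   0.3 -0.3]
left 4.6 27 27 off 82.4
right 3.6 27 27 off -78.2
[(0.81, array([644.8,  12.2])), (0.23, array([730.3, 288.1]))]
```

View pics/fin.png

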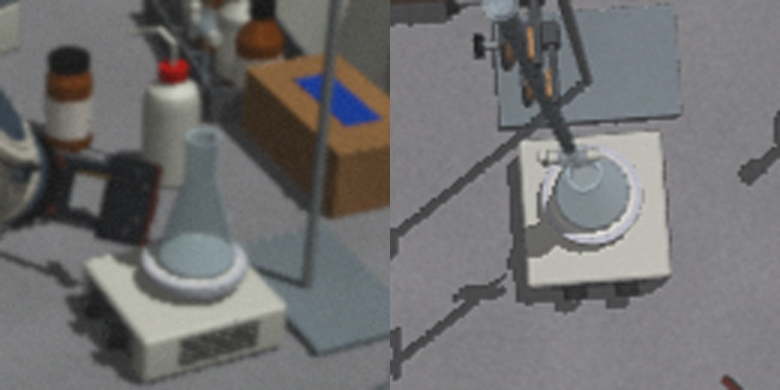

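The flask stands upright in the middle of the plate: side crop (193,250), top crop (590,192). Its mouth is under the tip, the stirrer hasn't moved and the arm is clear. I'm handing it in.

```bash
python3 -c "
from workcell import ticket
print(ticket.close_job())"
```

```text
the job is handed in; nothing more can be done
None
```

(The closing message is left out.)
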